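# Pull the snug dust cap off a microscope lamp base

### The job

Take the fork puller by its handle, slide its fork fully home under the head of the dust cap on the microscope lamp base, and pull straight up with a steady, moderate force, never a yank, until the sticky seal lets go and the cap pops off and rides up on the fork. Set the cap down gently, upright, on the rubber mat, draw the fork out, and stand the puller upright on the bare bench. Never touch the cap with the gripper, do not force the puller against the base, and leave the bottle, beaker and slide box alone.

Things in the scene. Friction and masses are not known exactly. Their poses are not given: they have to be found in the camera images.
- base: White microscope lamp base, fixed, 170 (x) x 130 (y) mm, flat top deck 45 mm above the bench. Origin at bench level right under the light port (mid deck); z up. Its -x side is the front, roughly facing the robot: deck clear for 85 mm before the port axis. A step 26 mm high crosses the deck 53 to 83 mm behind the axis, so the fork comes in from the front, moving along base +x.
- port (a point): Centre of the light port at deck height (45 mm above the bench), axes as base. The port tube hidden in the cap is 19 mm across and 15.5 mm tall; a sticky sprung seal on it holds the cap. The deck gives slightly; pressing the puller on it with over 20 N damages it.
- cap: Black plastic mushroom-shaped dust cap, about 40 g, pressed over the port tube. Round neck 30 mm across, 7 mm high, standing on the deck; above it a head 46 mm across, 13 mm thick. So an open slot 7 mm high and 8 mm deep runs all round under the head. Origin: centre of its underside, z up. Hollow below, it stands by itself on a flat surface.
- cap_top (a point): Centre of the cap's top, 20 mm above its underside. The cap rises freely for 0 to 8 mm (not known beforehand), then its lip bites on a sticky seal that creeps: under 4 N it stays put, under a steady upward pull of 9 to 14 N it lets go by itself in 1 to 5 s, and it resists a faster pull with more force; over 18 N the cap is damaged. It is clear of the tube 16 mm up.
- puller: Loose C-shaped puller, about 160 g, standing upright on the bench. At the bottom a flat steel fork, 51 mm wide, 5 mm thick: two tines, each 9 mm wide, 33 mm apart inside, pointing along its +x. A spine rises at the back and a bar (40 to 48 mm high) comes forward to carry a block handle above the origin. Origin: fork's underside, midline, where the cap's axis comes when home; z up.
- throat (a point): Middle of the fork's flat throat edge on the underside, 15 mm behind the puller's origin; it touches the cap's neck when the fork is home. Tine tips are 37 mm ahead of it; the back of fork and spine 25 mm behind it. The tops of the last 12 mm of the tines slope down to 2.5 mm at the tips.
- puller_grip (a point): Middle of the puller's handle, 70 mm above the fork's underside, above the puller's origin. Handle: 28 mm along puller x, 18 mm along puller y (the sides to grip), from 48 to 92 mm height.
- mat: Dark rubber mat fixed flat on the bench, 130 x 130 mm, 4 mm thick, left or right of the lamp base; origin at the centre of its underside, z up. With the cap standing on it the head's underside is 7 mm above the mat, so the 5 mm fork has 2 mm of play to slide out backwards.
- bottle: Bystander: amber bottle, 68 mm across, 125 mm tall, origin at the centre of its underside.
- beaker: Bystander: glass beaker, 66 mm across, 85 mm tall, origin at the centre of its underside.
- slidebox: Bystander: closed brown wooden slide box 85 x 65 x 32 mm, origin at the centre of its underside.
Things that resemble listed ones, but are neither listed nor needed, are in the scene too. Leave any blue look-alike of the puller alone.

How it is judged:
By the outcome, as a careful person would: the job done as asked, in the order asked, and still so for the second after the job is handed in, with the robot touching nothing.
It also fails if it takes over 72 s, if anything falls off the work surface, if the arm or the gripper's body presses on something with over 40 N, if the wrist force passes 120 N, or if a joint passes its speed limit or range.

### The arm

A 6-joint arm with a two-finger parallel gripper is mounted at the origin on the work surface. World frame = base frame: x ahead of the robot, y to its left, z up, the work surface at z = 0. Lengths are in m, angles in rad, forces in N, time in s.
With the tool pointing down it reaches from about 0.225 to 0.725 m from the base axis. Payload 3.1 kg.
Tool frame: the origin (TCP) lies at the very end of the fingers, on their centre line; the grasp point (between the pads) lies 19 mm behind it (r.hold_point_z is the distance from the TCP to the grasp point, in m); z points along the fingers, y is the direction in which the jaws open and shut (so a half turn about z gives the same grasp; the last joint's range is limited). The gripper opens to 85 mm and grips with 20 to 120 N. Pads are 22 mm wide; open, the fingers measure 114 mm over their backs; the gripper's body (76 mm by 85 mm) begins 54 mm behind the grasp point. The pads swing forward as they close: fully open they stand 13 mm farther back than shut.
Start: joints at [1.201, 0.048, 0.099, 1.622, 0, 1.443], TCP at [0.126, 0.51, 0.231] pointing down, gripper open.
Joint ranges: [-2.91, 2.91], [-0.99, 1.94], [-1.21, 1.42], [-2.12, 2.29], [-1.49, 1.47], [-3.14, 3.14]. Speed limits (rad/s): [2.79, 2.79, 3.14, 3.14, 3.14, 3.14].

### API

Orientations are given as a rotation vector (axis times angle).
In Python, from plant import r gives the robot as it stands. Calls block until the motion is done:
- r.goto(position, orientation): joint-space move of the TCP to a pose.
- r.move_l(position, attitude=None, speed=0.15): straight line of the TCP; attitude=None keeps the orientation; speed is the mean speed in m/s.
- r.move_joints(angles): joint-space move.
- r.move_gripper(opening, newtons=None): finger opening in m; newtons is the grip in N (None keeps the last); returns when the fingers have stopped.
- r.sleep(seconds).
- r.ik(position, orientation): joint angles nearest the present ones, or None.
- r.capture(name): name is "side" or "top"; returns a dict with "img" (480x640x3 uint8, red, green, blue), "fx", "fy", "cx", "cy" (pixels), "k1" (the pictures are not rectified: a ray, as slopes to the right and down, at radius r is drawn at 1 + k1 r^2 times it, then the intrinsics apply), "R" (3x3) and "t" (3): a world point X has camera coordinates R X + t. Camera axes: x right, y down, z forward; pixel columns grow to the right and rows downward; lengths in m; the calibration is good to about 2 mm. A picture is of the moment at which its call begins. There is no depth.
A pose or a line that the arm cannot do raises r.Unreachable and nothing moves.
- r.finish_job(): hands the job in, once; it reports no verdict.
Readings, each from a call of its own:
- r.read_time_s(): time.
- r.read_joint_positions(): joint angles.
- r.read_qd(): joint speeds.
- r.read_joint_efforts(): joint torques, N m.
- r.read_ee_pos(): TCP position.
- r.read_tcp_rot(): TCP orientation.
- r.read_force(): force on the tool from outside, world axes, zero at the start.
- r.read_moment(): the same for the moment, N m.
- r.read_opening(): finger opening in m.
Only numpy, scipy, OpenCV 4.12 (cv2) and the standard library are available. Lean on these libraries where they do the work, as an engineer would, in place of code of your own. Each camera call takes 0.05 s, during which the arm holds its last target. There are 200 camera calls.

## Working session

There is one attempt and no reset: what is moved stays moved. The work goes in short steps, each a Python script; the robot and the scene stay as the last script left them, time stands still between calls to the robot, and variables do not carry over. Pictures are saved under pics/ and viewed, about 8 in all and at most 12, crops included, and the job is handed in when it is done.

```bash
ls; mkdir -p pics
python3 - <<'E'
from plant import r
import cv2
for n in("side","top"):
    c=r.capture(n); cv2.imwrite(f"pics/{n}0.png",c["img"][...,::-1])
    print(n,{k:(v.tolist() if hasattr(v,'tolist') else v) for k,v in c.items() if k!="img"})
print(r.read_time_s(),r.read_tcp_rot(),r.read_force(),r.read_opening(),r.hold_point_z)
E
```

```text
pics
side {'fx': 442.2960587994597, 'fy': 442.2960587994597, 'cx': 324.60213341189734, 'cy': 241.09104124397686, 'k1': -0.000699055299743693, 'R': [[-0.9360790624384226, -0.3516370651704083, -0.010361624522502918], [-0.24255642296724353, 0.6664729854778315, -0.7049681846052355], [0.25479868630300856, -0.657392678713878, -0.7091632360970588]], 't': [0.5719992164463493, 0.19449220015442079, 0.7607490774915535]}
top {'fx': 612.3507536178694, 'fy': 612.3507536178694, 'cx': 318.50544300649364, 'cy': 245.55975404997426, 'k1': -0.07386928784507242, 'R': [[0.008290424829402877, -0.9999636574867021, -0.0019881051193267707], [-0.9843928825973092, -0.007811787662805249, -0.17581134396071357], [0.17578942387956423, 0.0034146272605831292, -0.9844218703242845]], 't': [0.013597583556596536, 0.5984701504764567, 1.1232909793092827]}
0.1 [-0.37886514 -3.11813707  0.00329159] [-0.43435864  0.87276307 -0.22380241] 0.08550631402381158 0.0187
```

View pics/top0.png

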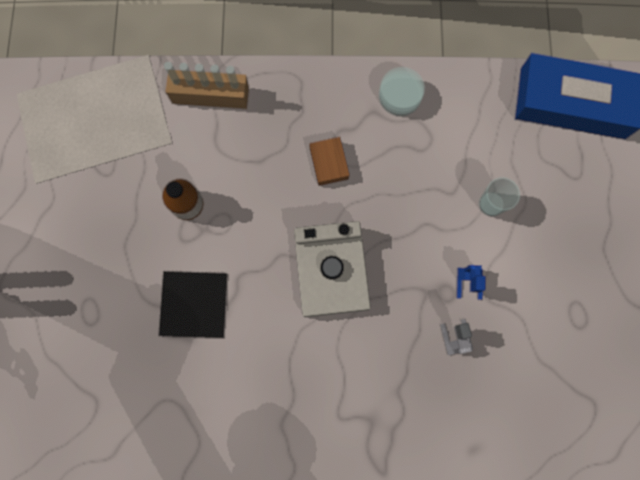

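View pics/side0.png

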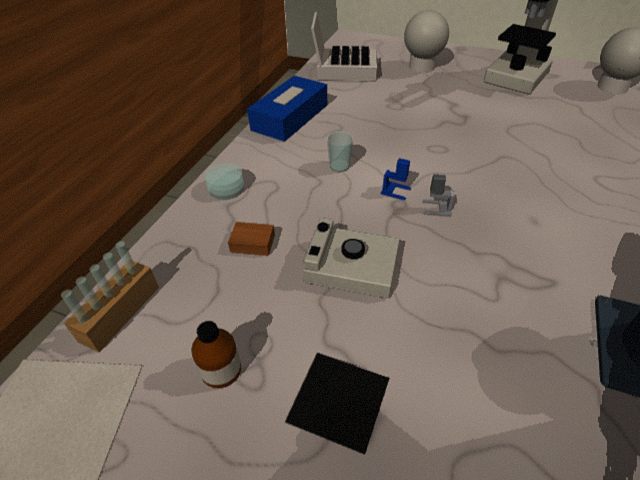

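The top view shows the base around (332,270) with the cap at (332,267), the steel puller at (458,338), its blue look-alike at (472,283) and the black mat at (194,304). In the side view the puller is at (438,197) and the cap at (353,248). Next I'll enlarge the puller and the base.

Run:
```python
import cv2,numpy as np
t=cv2.imread("pics/top0.png");s=cv2.imread("pics/side0.png")
def c(i,x,y,w,h,W,H): return cv2.resize(i[y:y+h,x:x+w],(W,H),interpolation=cv2.INTER_CUBIC)
a=np.hstack([c(t,430,310,50,50,400,400),c(s,410,165,50,50,400,400)])
cv2.imwrite("pics/puller.png",a)
b=np.hstack([c(t,285,215,100,110,400,440),c(s,300,210,110,110,400,440)])
cv2.imwrite("pics/base.png",b)
```

```text
(no output)
```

View pics/puller.png

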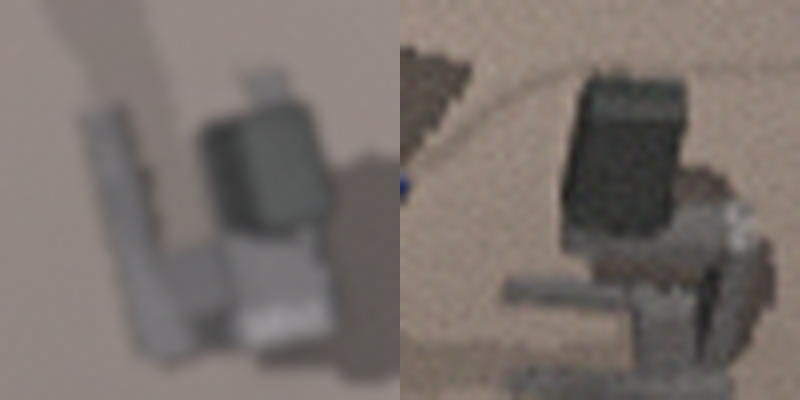

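View pics/base.png

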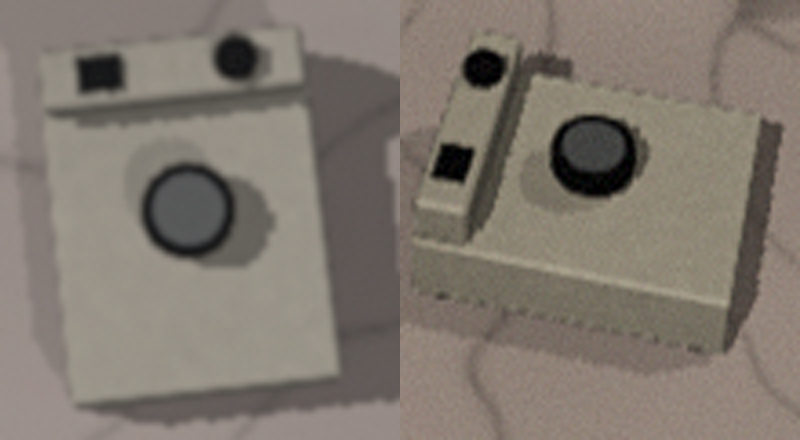

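The puller crop shows the left tine from about (443,323) to its back corner at (448.5,355), so it is yawed roughly 13° to the left of +x. The handle's top centre is near (466,331) in the top view and (439,177) in the side view. The base crop shows the cap's top at (332,267.5) and (354,247), and the front deck edge running from (303.7,315.7) to (369.5,308.2).

```bash
cat > h.py <<'E'
import numpy as np,cv2
from scipy.spatial.transform import Rotation as Ro
from plant import r
def ray(c,p):
    K=np.array([[c["fx"],0,c["cx"]],[0,c["fy"],c["cy"]],[0,0,1]])
    q=cv2.undistortPoints(np.float64([[p]]),K,np.array([c["k1"],0,0,0.]))[0,0]
    R=np.array(c["R"]);t=np.array(c["t"]);d=R.T@[q[0],q[1],1]
    return -R.T@t,d/np.linalg.norm(d)
def plane(c,p,z):
    o,d=ray(c,p);return o+d*(z-o[2])/d[2]
def tri(c1,p1,c2,p2):
    A=0;b=0;rs=[ray(c1,p1),ray(c2,p2)]
    for o,d in rs:
        M=np.eye(3)-np.outer(d,d);A=A+M;b=b+M@o
    x=np.linalg.solve(A,b)
    return x,[np.linalg.norm(np.cross(x-o,d)) for o,d in rs]
def rv(yaw):  # tool down, tool y axis along world dir (yaw+90deg); tool x = heading
    x=np.array([np.cos(yaw),np.sin(yaw),0]);z=np.array([0,0,-1.]);y=np.cross(z,x)
    return Ro.from_matrix(np.c_[x,y,z]).as_rotvec()
E
python3 - <<'E'
from h import *
np.set_printoptions(precision=4,suppress=True)
T=r.capture("top");S=r.capture("side")
m=lambda c,lo,hi,box:None
print("handle top tri",tri(T,(465.9,330.6),S,(439,177.2)), plane(T,(465.9,330.6),.092),plane(S,(439,177.2),.092))
print("cap top",tri(T,(332,267.5),S,(354.2,246.7)),plane(T,(332,267.5),.065),plane(S,(354.2,246.7),.065))
def pd(i,x0,y0,W=8.): return lambda u,v:(x0+u/W,y0+v/W)
a=pd(0,430,310)
for n,p,z in[("tipL",a(82,108),.003),("tipL in",a(125,105),.003),("backL",a(140,360),.003),("hFL",a(240,110),.092),("hFR",a(305,98),.092),("hBR",a(332,220),.092),("hBL",a(262,235),.092)]:
    print(n,plane(T,p,z))
b=lambda u,v:(285+u/4,215+v/4)
P=[plane(T,b(*q),z) for q,z in[((75,403),.045),((338,373),.045),((42,52),.071),((300,27),.071)]]
for p in P:print(p)
y=P[0]-P[1];print("front edge yaw",np.degrees(np.arctan2(-y[0],y[1])),np.linalg.norm(y))
for i,j in((0,2),(1,3)):
    d=P[j]-P[i];print("side yaw",np.degrees(np.arctan2(d[1],d[0])),np.linalg.norm(d))
# mat
g=cv2.cvtColor(T["img"],cv2.COLOR_RGB2GRAY);mk=np.uint8(g<45);mk[:,240:]=0;mk[:250]=0;mk[:,:140]=0
cs,_=cv2.findContours(mk,0,1);c=max(cs,key=cv2.contourArea);rc=cv2.boxPoints(cv2.minAreaRect(c))
Q=[plane(T,q,.004) for q in rc];print("mat",Q,np.mean(Q,0))
# beaker/blue
print("blue~",plane(T,(478,284),.09),plane(T,(460,297),.0))
q=r.read_joint_positions();print(q)
E
```

```text
handle top tri (array([ 0.4359, -0.2525,  0.0874]), [np.float64(0.0005413800489977029), np.float64(0.0005413800489976127)]) [ 0.4362 -0.2514  0.092 ] [ 0.435 -0.246  0.092]
cap top (array([ 0.5531, -0.0076,  0.0634]), [np.float64(0.0014286358814696394), np.float64(0.001428635881469704)]) [ 0.5543 -0.0074  0.065 ] [ 0.5512 -0.0061  0.065 ]
tipL [ 0.4535 -0.2221  0.003 ]
tipL in [ 0.4543 -0.2327  0.003 ]
backL [ 0.3923 -0.235   0.003 ]
hFL [ 0.4486 -0.2409  0.092 ]
hFR [ 0.4514 -0.2559  0.092 ]
hBR [ 0.4238 -0.2613  0.092 ]
hBL [ 0.4204 -0.2451  0.092 ]
[0.4643 0.0454 0.045 ]
[ 0.4794 -0.0795  0.045 ]
[0.6287 0.0624 0.071 ]
[ 0.6418 -0.0603  0.071 ]
front edge yaw 6.932614837533526 0.1257728311903143
side yaw 5.921795144144639 0.1673507772267441
side yaw 6.751055234935037 0.1655769927977651
mat [array([0.4264, 0.3301, 0.004 ]), array([0.5538, 0.3295, 0.004 ]), array([0.5481, 0.202 , 0.004 ]), array([0.4213, 0.2047, 0.004 ])] [0.4874 0.2666 0.004 ]
blue~ [ 0.5219 -0.277   0.09  ] [ 0.5062 -0.2634  0.    ]
[1.2012 0.0485 0.0982 1.622  0.     1.443 ]
```

Run:
```python
from h import *
np.set_printoptions(precision=4,suppress=True)
y=np.radians(11);p=np.array([.436,-.251])
for yy in(y,y+np.pi):
    print(r.ik([*p,.15],rv(yy)), r.ik([.5,-.013,.1],rv(yy-np.radians(4.4))), r.ik([.5,.267,.1],rv(yy-np.radians(4.4))))
def key(yy):
    q=r.ik([*p,.15],rv(yy));return 9 if q is None else abs(q[5])
yy=min((y,y+np.pi),key=key)
r.goto([*p,.16],rv(yy)); r.move_l([*p,.052],speed=.1)
print(r.read_force(),r.read_ee_pos())
r.move_gripper(.03,60)
c=r.capture("side");r.move_gripper(.0,80)
print(r.read_opening(),r.read_force(),r.read_ee_pos(),r.read_time_s(),np.degrees(yy))
c2=r.capture("side");T=r.capture("top")
f=lambda i,x,y:cv2.resize(i[y:y+60,x:x+60],(260,260),interpolation=2)
cv2.imwrite("pics/g.png",np.hstack([f(c["img"],410,160),f(c2["img"],410,160),f(T["img"],430,300)])[...,::-1])
```

```text
[-0.6557 -0.0121 -0.1231  1.4598  0.      2.2939] [-0.1602 -0.0046 -0.2155  1.3599  0.      2.8662] [ 0.3722  0.1669 -0.0331  1.3707  0.     -2.8846]
[-0.6557 -0.0121 -0.1231  1.4598  0.     -0.8477] [-0.1602 -0.0046 -0.2155  1.3599  0.     -0.2753] [ 0.3722  0.1669 -0.0331  1.3707  0.      0.257 ]
[ 0.5413  0.3822 -0.1776] [ 0.4366 -0.2515  0.0529]
0.017306218128579298 [ 0.0521  0.6247 -0.5601] [ 0.4361 -0.2511  0.0521] 5.2167 191.0
```

View pics/g.png

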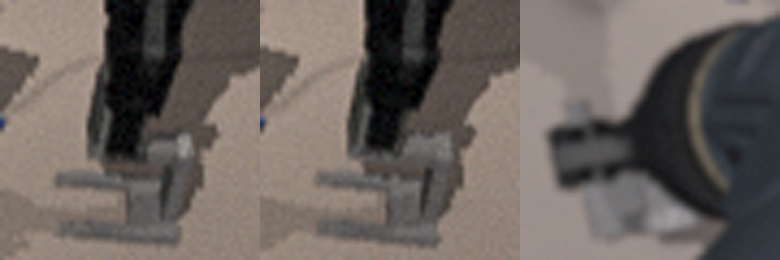

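The handle is gripped squarely at an opening of 17 mm, and the puller still stands flat. Next I'll lift it, hover in front of the cap and take one close look.

```bash
cat >> h.py <<'E'
BY=np.radians(6.6); ex=np.array([np.cos(BY),np.sin(BY)]); ey=np.array([-ex[1],ex[0]])
PORT=np.array([.5535,-.007]); ZG=.0521
AT=rv(BY+np.pi)
def at(a,b,h): # TCP for puller origin a along base x, b along base y from port, underside h above bench
    return np.r_[PORT+a*ex+b*ey,ZG+h]
def F(n=8):
    f=[]
    for _ in range(n): f.append(r.read_force()); r.sleep(.01)
    return np.mean(f,0)
E
python3 - <<'E'
from h import *
np.set_printoptions(precision=4,suppress=True)
p=r.read_ee_pos();r.move_l([.436,-.251,.152],speed=.12);r.sleep(.2);print(F())
r.goto(at(-.055,0,.095),AT);r.move_l(at(-.055,0,.050),speed=.08);r.sleep(.3)
print(F(),r.read_ee_pos(),at(-.055,0,.05),r.read_opening(),r.read_time_s())
S=r.capture("side");T=r.capture("top");np.save("S.npy",S,allow_pickle=True)
f=lambda i,x,y,w,h:cv2.resize(i[y:y+h,x:x+w],(w*5,h*5),interpolation=2)
cv2.imwrite("pics/h.png",np.vstack([f(S["img"],310,215,120,70),f(T["img"],290,240,120,50)])[...,::-1])
E
```

```text
[-0.2056 -0.0632 -1.8539]
[-0.1282  0.2323 -1.709 ] [ 0.4992 -0.0133  0.1026] [ 0.4989 -0.0133  0.1021] 0.017298083221810274 8.6167
```

View pics/h.png

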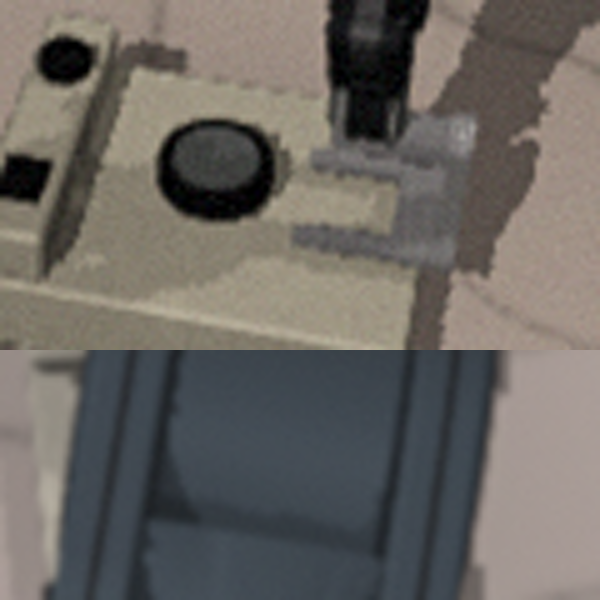

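The fork hovers level and clear in front of the cap. In the side view the tine tips are at (368.6,262.4) and (372.6,247), and the cap's top centre is at about (353.6,247.2).

Run:
```python
from h import *
np.set_printoptions(precision=4,suppress=True)
S=np.load("S.npy",allow_pickle=True).item()
a=plane(S,(368.6,262.4),.0515);b=plane(S,(372.6,247),.0515);c=plane(S,(353.6,247.2),.065)
# cap top disc centroid by mask
g=cv2.cvtColor(S["img"],cv2.COLOR_RGB2GRAY)
mk=np.uint8(g<110);mk[:, :338]=0;mk[:,368:]=0;mk[:236]=0;mk[262:]=0
n,l,st,ce=cv2.connectedComponentsWithStats(mk);k=1+np.argmax(st[1:,4]);print(st[k],ce[k])
lo=st[k]; 
for nm,x in(("tipL",a),("tipR",b),("cap",c)):
    d=x[:2]-PORT;print(nm,x,"base frame mm",1e3*np.array([d@ex,d@ey]))
print("tip sep",np.linalg.norm(a-b))
```

```text
[341 239  27  21 457] [353.558  248.7505]
tipL [0.516  0.0117 0.0515] base frame mm [-35.1317  22.922 ]
tipR [ 0.5203 -0.0304  0.0515] base frame mm [-35.7019 -19.4507]
cap [ 0.5519 -0.0044  0.065 ] base frame mm [-1.2983  2.7407]
tip sep 0.04237649786540304
```

Run:
```python
from h import *
np.set_printoptions(precision=2,suppress=True)
b=.0008
r.move_l(at(-.052,b,.0475),speed=.05);r.sleep(.2);f0=F(12)
h=.0475
while h>.0435:
    h-=.0003;r.move_l(at(-.052,b,h),speed=.02);r.sleep(.05);f=F(4)-f0
    if f[2]>2:break
print("touch h",h,f,r.read_ee_pos()*1e3,r.read_time_s())
h+=.0010
r.move_l(at(-.052,b,h),speed=.02);r.sleep(.15);f0=F(12);print("h",h,f0)
a=-.052;log=[]
while a<.006:
    a+=.003 if a<-.012 else .0007
    r.move_l(at(a,b,h),speed=.04);f=F(5)-f0
    fx,fy=f[:2]@ex,f[:2]@ey;log.append((a*1e3,b*1e3,fx,fy,f[2]))
    if fx<-3 and abs(fy)<2.5 :break
    if abs(fy)>1.2 and a>-.035: b+=np.sign(fy)*.0004
    if abs(f[2])>5 or np.hypot(fx,fy)>8:break
print(np.array(log));print(a,b,h,r.read_time_s())
S=r.capture("side");np.save("S.npy",S,allow_pickle=True)
cv2.imwrite("pics/i.png",cv2.resize(S["img"][215:285,310:430],(720,420),interpolation=2)[...,::-1])
```

```text
touch h 0.044499999999999984 [-1.31 -0.02  4.9 ] [501.88 -12.19  97.1 ] 12.6
h 0.045499999999999985 [-0.14  0.24 -2.11]
[[-49.     0.8    0.35  -0.07   0.58]
 [-46.     0.8   -0.2   -0.24  -0.27]
 [-43.     0.8   -0.28   0.18   0.41]
 [-40.     0.8   -0.13  -0.12  -0.05]
 [-37.     0.8    0.23   0.03  -0.12]
 [-34.     0.8    0.47  -0.58   0.52]
 [-31.     0.8    0.03  -0.67   0.34]
 [-28.     0.8    0.04  -0.12   0.53]
 [-25.     0.8   -0.06  -0.01   0.17]
 [-22.     0.8   -0.45  -0.28  -0.15]
 [-19.     0.8    0.08   0.24   0.01]
 [-16.     0.8    0.26  -0.02   0.41]
 [-13.     0.8   -0.21  -0.39   0.13]
 [-10.     0.8    0.19  -0.29   0.15]
 [ -9.3    0.8   -0.01   0.06   0.21]
 [ -8.6    0.8    0.12  -0.33   0.46]
 [ -7.9    0.8    0.15  -0.04   0.14]
 [ -7.2    0.8   -0.07  -0.54   0.09]
 [ -6.5    0.8    0.13  -0.74  -0.14]
 [ -5.8    0.8    0.22  -0.42  -0.07]
 [ -5.1    0.8   -0.13  -0.42   0.17]
 [ -4.4    0.8    0.08  -0.63   0.27]
 [ -3.7    0.8    0.24   0.03  -0.19]
 [ -3.     0.8    0.65  -0.02   0.51]
 [ -2.3    0.8    0.05   0.02   0.24]
 [ -1.6    0.8    0.07  -0.37   0.26]
 [ -0.9    0.8    0.05  -0.19   0.23]
 [ -0.2    0.8   -0.32  -0.12   0.35]
 [  0.5    0.8   -0.13  -0.21   0.08]
 [  1.2    0.8   -0.07  -0.21   0.35]
 [  1.9    0.8    0.16  -0.28   0.39]
 [  2.6    0.8   -0.59  -0.37   0.43]
 [  3.3    0.8   -2.13  -0.62   0.98]
 [  4.     0.8   -3.63  -0.28   1.85]]
0.0040000000000000105 0.0008 0.045499999999999985 23.0167
```

View pics/i.png

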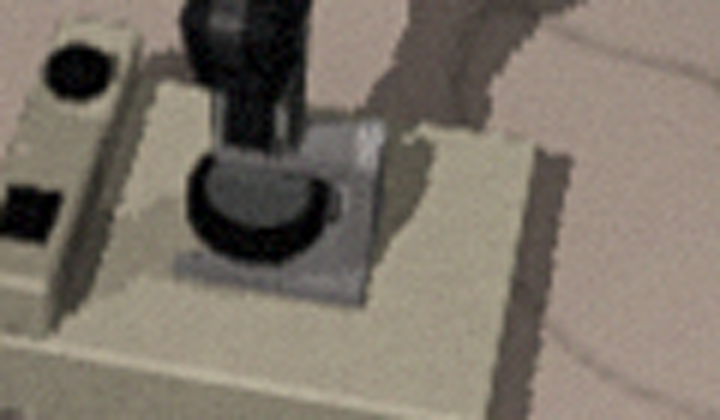

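The fork is home: the tines sit under the head on both sides and the throat presses lightly on the neck, with contact at a ≈ 2.6 mm. Next comes the force-guided pull.

Run:
```python
from h import *
np.set_printoptions(precision=2,suppress=True)
a,b,h=.0028,.0008,.0455
r.move_l(at(a,b,h),speed=.01);r.sleep(.1)
f0=np.array([-.14,.24,-2.0]);f=F(10)-f0;print("start",f)
h0=h;log=[];t0=r.read_time_s();mx=0;fs=0
while r.read_time_s()-t0<14 and h-h0<.024:
    fz=np.mean([-(r.read_force()-f0)[2]] + [(r.sleep(.01),-(r.read_force()-f0)[2])[1] for _ in range(2)])
    mx=max(mx,fz);log.append((r.read_time_s()-t0,(h-h0)*1e3,fz))
    dz=np.clip(.04e-3*(11-fz),-.0003,.0003)
    if mx>8 and fz<3 and h-h0>.0205:break
    h+=dz
    if abs(dz)>2e-5: r.move_l(at(a,b,h),speed=.012)
L=np.array(log);print(L[::max(1,len(L)//45)],len(L));print("max",mx,h-h0,F(8)-f0,r.read_time_s(),r.read_ee_pos())
```

```text
start [-2.15 -0.62 -0.59]
[[ 0.02  0.    1.  ]
 [ 0.28  0.3   0.53]
 [ 0.55  0.6   0.33]
 [ 0.82  0.9   0.75]
 [ 1.08  1.2   0.45]
 [ 1.35  1.5   0.17]
 [ 1.62  1.8   0.36]
 [ 1.88  2.1   0.55]
 [ 2.15  2.4   0.71]
 [ 2.42  2.7   1.11]
 [ 2.68  3.    0.35]
 [ 2.95  3.3   0.51]
 [ 3.22  3.6   0.48]
 [ 3.48  3.9   0.53]
 [ 3.75  4.2   0.39]
 [ 4.02  4.5   0.95]
 [ 4.28  4.8   1.05]
 [ 4.55  5.1   1.81]
 [ 4.82  5.4   2.27]
 [ 5.08  5.7   2.96]
 [ 5.35  6.    4.06]
 [ 5.62  6.28  5.09]
 [ 5.88  6.51  6.74]
 [ 6.15  6.68  8.33]
 [ 6.42  6.79  8.59]
 [ 6.68  6.89  9.34]
 [ 6.95  6.95 10.16]
 [ 7.22  6.99 10.42]
 [ 7.48  7.01 11.01]
 [ 7.5   7.01 11.02]
 [ 7.52  7.01 10.64]
 [ 7.53  7.02 10.46]
 [ 7.8   7.05  9.09]
 [ 8.07  7.12  7.89]
 [ 8.33  7.25  7.38]
 [ 8.6   7.39  6.61]
 [ 8.87  7.57  4.48]
 [ 9.13  7.83 -1.28]
 [ 9.4   8.13  0.56]
 [ 9.67  8.43  0.12]
 [ 9.93  8.73  0.36]
 [10.2   9.03  1.94]
 [10.47  9.33  1.94]
 [10.73  9.63  1.91]
 [11.    9.93  2.43]
 [11.27 10.23  2.66]
 [11.53 10.53  2.79]
 [11.8  10.83  2.43]
 [12.07 11.13  2.95]
 [12.33 11.43  3.11]
 [12.6  11.73  3.13]
 [12.87 12.03  3.17]
 [13.13 12.33  2.99]
 [13.4  12.63  2.59]
 [13.67 12.93  2.7 ]
 [13.93 13.23  2.63]] 56
max 11.01644092215995 0.013527603227517095 [-5.64 -0.98 -2.45] 37.7667 [ 0.56 -0.01  0.11]
```

The seal let go at about 11 N. The remaining 2–3 N is drag, with the throat pressing against the neck. I'll ease the fork back slightly, then lift clear.

Run:
```python
from h import *
np.set_printoptions(precision=2,suppress=True)
f0=np.array([-.14,.24,-2.0]);b=.0008;h=.0590
for a in (.0022,.0016):
    r.move_l(at(a,b,h),speed=.02);f=F(5)-f0;print(a,f)
    if f[0]>-2:break
for dh in(.003,.006,.012):
    r.move_l(at(a,b,h+dh),speed=.025);print(dh,F(4)-f0)
r.sleep(.2);print(F(8)-f0,a,r.read_time_s())
S=r.capture("side")
cv2.imwrite("pics/j.png",cv2.resize(S["img"][195:285,300:420],(720,540),interpolation=2)[...,::-1])
```

```text
0.0022 [-4.21 -0.06  0.94]
0.0016 [-1.59 -0.54  0.58]
0.003 [ 0.34 -0.02 -0.42]
0.006 [-0.07 -0.57 -0.59]
0.012 [ 0.4   0.01 -0.32]
[ 0.01 -0.29 -0.07] 0.0016 39.6417
```

View pics/j.png

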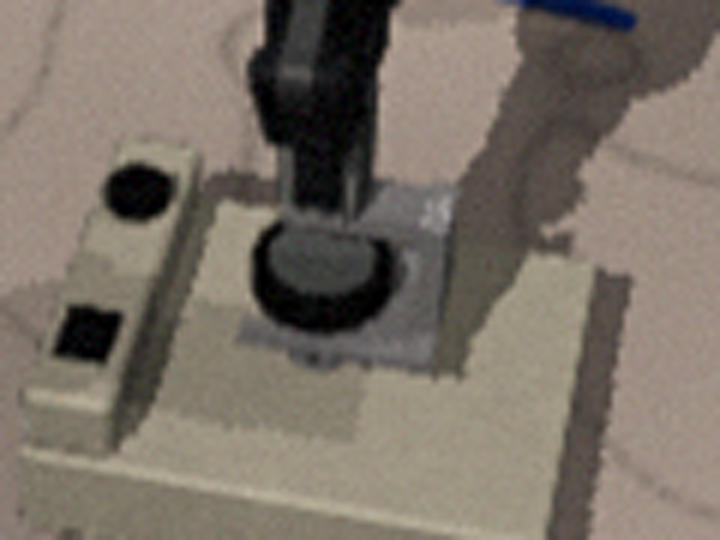

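The cap rides level on the fork and the bare port tube shows beneath it. I'll carry it slowly to the mat and lower it.

Run:
```python
from h import *
np.set_printoptions(precision=2,suppress=True)
f0=np.array([-.14,.24,-2.0])
p=at(.0016,.0008,.071);p[2]=ZG+.105;r.move_l(p,speed=.07)
m=np.array([.493,.262])
r.move_l([*m,ZG+.095],speed=.11);r.sleep(.1)
r.move_l([*m,ZG+.016],speed=.06);r.move_l([*m,ZG+.008],speed=.02);print(F(5)-f0)
r.move_l([*m,ZG+.005],speed=.01);r.sleep(.1);print(F(5)-f0,r.read_ee_pos()*1e3,r.read_time_s())
S=r.capture("side")
cv2.imwrite("pics/k.png",cv2.resize(S["img"][320:460,270:410],(560,560),interpolation=2)[...,::-1])
```

```text
[ 0.29 -0.29 -0.12]
[ 0.   -0.28 -0.06] [493.09 262.03  57.21] 45.725
```

View pics/k.png

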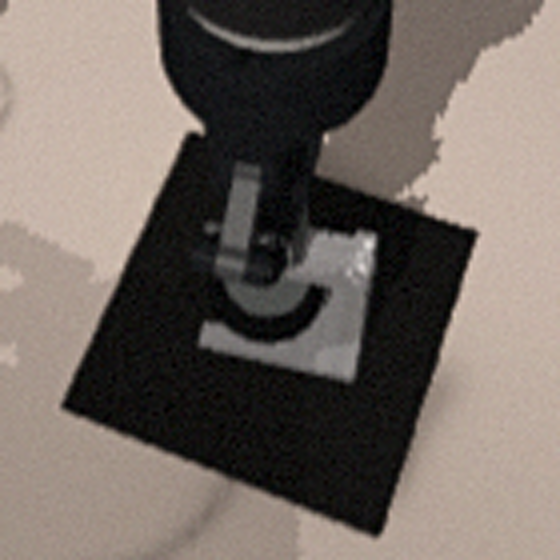

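The cap is upright over the mat with the fork still under it. I'll draw the fork out slowly while watching the force.

Run:
```python
from h import *
np.set_printoptions(precision=2,suppress=True)
f0=np.array([-.14,.24,-2.0]);m=np.array([.493,.262])
for d in(.006,.014,.026,.042,.060):
    r.move_l([*(m-d*ex),ZG+.005],speed=.03);f=F(3)-f0;print(d,f)
    if abs(f[:2]@ex)>2.5:break
print(r.read_time_s());S=r.capture("side")
cv2.imwrite("pics/l.png",cv2.resize(S["img"][320:460,270:410],(560,560),interpolation=2)[...,::-1])
```

```text
0.006 [ 0.01 -0.16  0.22]
0.014 [ 0.62 -0.09  1.03]
0.026 [0.03 0.14 0.16]
0.042 [ 0.13 -0.16  0.19]
0.06 [ 0.29 -0.14  0.22]
48.65
```

View pics/l.png

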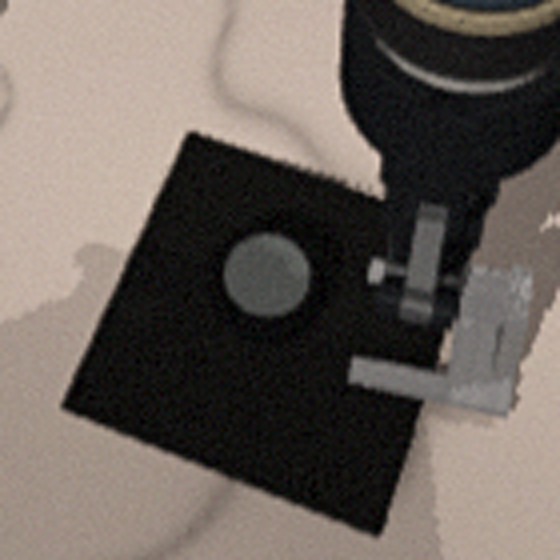

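The cap stands upright on the mat and the fork is clear. Now I'll stand the puller on the bare bench.

Run:
```python
from h import *
np.set_printoptions(precision=2,suppress=True)
f0=np.array([-.14,.24,-2.0]);e=r.read_ee_pos()
r.move_l([e[0],e[1],ZG+.03],speed=.07)
q=np.array([.345,.245]);r.move_l([*q,ZG+.03],speed=.1);r.move_l([*q,ZG+.0015],speed=.04);r.sleep(.1);f0=F(6)
h=.0015
while h>-.0015:
    h-=.0004;r.move_l([*q,ZG+h],speed=.02);f=F(4)-f0
    if f[2]>1.2:break
print("touch",h,f);r.move_gripper(.05);r.sleep(.1)
r.move_l([*q,ZG+.10],speed=.12);r.move_l([*(q-[.0,.0]),ZG+.16],speed=.15)
r.move_l([.30,.0,ZG+.16],speed=.25);r.sleep(.1);print(F(5),r.read_opening(),r.read_time_s())
S=r.capture("side");T=r.capture("top")
cv2.imwrite("pics/m.png",np.hstack([cv2.resize(S["img"],(480,360)),cv2.resize(T["img"][180:420,140:360],(320,360))])[...,::-1])
```

```text
touch -0.0005 [-0.62 -0.61  4.58]
[ 0.21 -0.43  0.26] 0.050444916972630885 56.025
```

View pics/m.png

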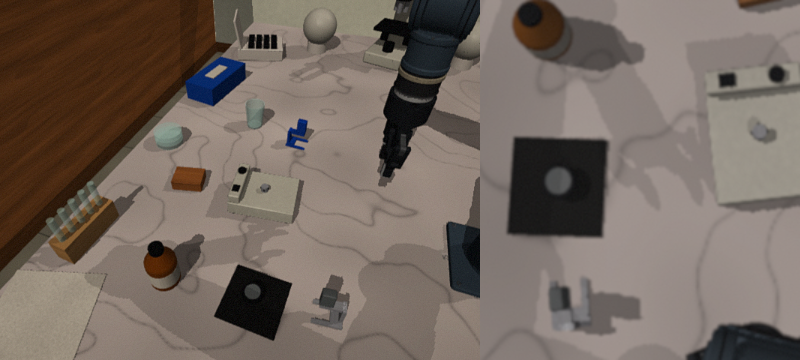

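In both views the cap is upright on the mat, the puller is upright on the bare bench clear of it, the port is bare and the bystanders are where they were. I'm handing the job in.

```bash
python3 -c "
from plant import r
print(r.finish_job())"
```

```text
the job is handed in; nothing more can be done
None
```

The cap came off the port and now stands upright on the mat. The puller stands upright on the bare bench, and I handed the job in just after 56 s of the 72 s allowed.

- **Fork in:** I gripped the puller by its handle and slid the fork in under the cap head until the throat touched the neck at about 3.6 N. The only contact with the deck was a 4.9 N height touch.
- **Pull:** I pulled up slowly under force control. The highest pull read was 11.0 N, and the seal let go about 1.5 s after that peak.
- **Set down:** I carried the cap to the mat on the fork, lowered it and drew the fork out with 1 N or less of force. The puller met the bench at about 4.6 N before release.
- **Last pictures:** The final side and top views show the cap on the mat, the puller standing clear and the arm touching nothing. The bottle, beaker, slide box and blue look-alike look unmoved by eye.

Two things did not go to plan:
- **Sideways push:** After the seal let go, the fork pressed the cap sideways against the tube with about 5.6 N. I eased it back about 1 mm before lifting clear.
- **Camera mismatch:** The two cameras disagreed on the cap's position by about 3 mm. I set the sideways offset from the side view and used contact force to find the home position.

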